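# Set the dust-inlet damper and start the extractor

### The job

Before sanding, set the dust inlet: with a fingertip, gently push the post of the damper's lever around its arc until the pointer stands at the index clip on the scale. Only then press the flat start button on the starter box fully down and let it go. Do not grip or lift anything, leave the clip where it is, leave the mushroom-shaped stop button alone and do not disturb the other things on the bench.

Things in the scene. Friction and masses are not known exactly. Their poses are not given: they have to be found in the camera images.
- damper_base: White round base plate, 210 mm across, 12 mm thick, fixed to the bench: the housing of the iris damper (dust inlet). Origin: centre of its underside, on the vertical axis about which the ring turns. Black marks every 10 degrees lie on the robot's side of it.
- damper (a joint): Angle of the damper's ring and lever, rad; grows counterclockwise seen from above. 0 to 2.3 between end stops. At 0 the lever points 1.99 rad counterclockwise from the base plate's own x axis. Stiff by friction (about 1.5 N at the post), no spring: it stays where it is left. It always starts at a lower angle than the clip, so it must go counterclockwise.
- post (a point): Top centre of the upright round dark steel post on the lever: 12 mm diameter, 80 mm from the ring's axis, from 34 to 85 mm above the bench. The aluminium ring (124 mm across) and the lever below it reach no higher than 38 mm.
- pointer (a point): Tip of the narrow pointer at the lever's outer end, 100 mm from the axis, 30 mm above the bench, on the same radius as the post.
- clip_mark (a point): Inner end of the white line on the index clip, 100 mm from the axis, 24 mm above the bench. The clip is a dark steel block 14 x 14 mm, 24 mm tall, that straddles the plate's rim outside this point; it sits tight and is to stay where it is. When the lever is set the pointer's tip is right over this point.
- starter: Grey starter box of the extractor, 85 x 135 mm, 45 mm tall, fixed; origin centre of its underside. Start button at its own y = +34 mm, stop button at y = -34 mm. It stands to the left or to the right of the damper.
- start_top (a point): Top centre of the start button: flat black cylinder 28 mm across, top 59 mm above the bench when released, in a 36 mm steel collar whose top is 49 mm up.
- start_button (a joint): How far the start button is pressed, m: 0 released, 0.006 fully down (about 5 N), springs back. It counts as pressed past 0.004.
- stop_top (a point): Top centre of the stop button: black mushroom head 40 mm across, top 72 mm above the bench.
- stop_button (a joint): How far the stop button is pressed, m (0 to 0.006), springs back.
- tin: Bystander: a closed round steel tin, 72 mm across, 75 mm tall, loose; origin centre of its underside.
- sanding_block: Bystander: cork sanding block 55 x 90 x 30 mm, loose; origin centre of its underside.
- glue_a: Bystander: white glue bottle 56 mm across, 130 mm tall, loose; origin centre of its underside.
- glue_b: Bystander: clear glue bottle 48 mm across, 120 mm tall, loose; origin centre of its underside.
- tape_roll: Bystander: paper tape roll lying flat, 90 mm across, 48 mm tall, loose; origin centre of its underside.
- offcut: Bystander: wooden offcut 35 x 130 x 30 mm, loose; origin centre of its underside.
- screwdriver: Bystander: screwdriver lying flat, about 200 mm long, loose; origin on its handle-to-blade line.
Mind the look-alikes: they are no part of the job. What is shaped like the starter but green or purple is not meant.

How it is judged:
On the way, in this order (a step that is already met when the one before it is completed fails the run):
1. the pointer stands at the clip's mark (horizontal distance between pointer and clip_mark below 0.007 m and velocity of joint damper between -0.05 and 0.05 rad/s), for 0.2 s.
2. the start button is pressed with the lever at the mark (value of joint start_button above 0.004 m and horizontal distance between pointer and clip_mark below 0.007 m), for 0.05 s.
At the end, for the whole second after the job is handed in: The pointer's tip is within 7 mm (about 4 degrees) of the clip's mark and at rest, the start button was pressed past 4 mm after that and is released again, the stop button is up, and every bystander is within 30 mm of where it was (horizontal distance between pointer and clip_mark below 0.007 m and value of joint each of start_button, stop_button below 0.001 m and velocity of joint damper between -0.02 and 0.02 rad/s and distance of each of tin, sanding_block, glue_a, glue_b, tape_roll, offcut, screwdriver from where it was at the start of the episode below 0.03 m); the robot touches nothing.
It fails at once if the start button is pressed while the pointer is off the mark (value of joint start_button above 0.003 m and horizontal distance between pointer and clip_mark above 0.01 m).
It fails at once if the stop button is pressed (value of joint stop_button above 0.003 m).
It fails at once if the index clip is shifted by more than 4 mm (distance of clip_mark from where it was at the start of the episode above 0.004 m).
It fails at once if the lever's post is pinched between the fingers, or the damper is pushed with more than 35 N (contact force between the fingers and damper_base above 35 N or (contact force between the fingers and damper_base above 1 N and horizontal distance between the grasp point and post below 0.01 m and height (world z) of the grasp point below 0.095 m)).
It fails at once if a bystander is pushed away, knocked over or carried (more than 30 mm) or lifted (more than 20 mm) (distance of any of tin, sanding_block, glue_a, glue_b, tape_roll, offcut, screwdriver from where it was at the start of the episode above 0.03 m or height (world z) of any of tin, sanding_block, glue_a, glue_b, tape_roll, offcut, screwdriver above 0.02 m).
It also fails if it takes over 58 s, if anything falls off the work surface, if the arm or the gripper's body presses on something with over 40 N, if the wrist force passes 120 N, or if a joint passes its speed limit or range.

### The arm

A 6-joint arm with a two-finger parallel gripper is mounted at the origin on the work surface. World frame = base frame: x ahead of the robot, y to its left, z up, the work surface at z = 0. Lengths are in m, angles in rad, forces in N, time in s.
With the tool pointing down it reaches from about 0.35 to 0.975 m from the base axis. Payload 4.9 kg.
Tool frame: the origin (TCP) lies midway between the tips of the shut fingers; the grasp point (between the pads) lies 19 mm behind it (manip.hold_point_z is the distance from the TCP to the grasp point, in m); z points along the fingers, y is the line along which they close (so a half turn about z gives the same grasp; the last joint's range is limited). The gripper opens to 85 mm and grips with 20 to 120 N. Pads are 22 mm wide; open, the fingers measure 114 mm over their backs; the gripper's body (76 mm by 85 mm) begins 54 mm behind the grasp point. The pads swing forward as they close: fully open they stand 13 mm farther back than shut.
Start: joints at [-1.463, 0.053, 1.613, -0, 1.476, -0.119], TCP at [0.141, -0.609, 0.202] pointing down, gripper open.
Joint ranges: [-3.01, 3.01], [-1.01, 2.22], [0.06, 2.58], [-1.02, 4.17], [0.09, 2.62], [-3.14, 3.14]. Speed limits (rad/s): [2.57, 2.57, 3.14, 3.14, 3.14, 3.14].

### API

Orientations are given as a unit quaternion [w, x, y, z].
In Python, from plant import manip gives the robot as it stands. The module is installed in compiled form; this text tells all that it offers.
- The arm moves only by the shell command python3 -m jog 'ROWS' [OPENING]. ROWS is JSON, one flat list of numbers, 6 for each row, row after row: the shift along the tool's x, y, z in units of 0.1 m (1.0 is 0.1 m), then the turn, a rotation vector about the tool's x, y, z in units of 180 degrees (1.0 is 180 degrees). A call has 1 to 8 rows; each row is the pose to reach, as a shift and turn from the pose commanded when the call began, along the tool's axes at that moment, turning the shorter way round; what a row does not reach only later rows make up. A row lasts 1/8 s, in which the tool goes at most 62.5 mm and 10.7 degrees, less where a joint would pass 70% of its speed; a pose out of reach is approached as far as the arm can. A call with a number of a shift or a turn outside -1 to 1 is refused whole. A call with a gripper value outside its range is refused whole. OPENING is the finger opening in mm, from 0 to 85.4, set as the call begins (- or left out, the last holds). The fingers move at their own pace and stop on an object; the grip force is fixed at half the most. Time passes only in rows, so rows that repeat a pose let the fingers close. It gives the time, the measured TCP pose, the force, the opening and the grip force at its end, in the units of the state.
- manip.state(): the state, without advancing time (a new reading comes with each control period).
- manip.grab_frame(name): name is "scene" or "top" or "wrist"; returns a dict with "img" (384x512x3 uint8, blue, green, red), "z_map" (384x512 float32, m along the optical axis (not along the pixel's ray), 0 where there is no reading), "fx", "fy", "cx", "cy" (pixels), "xyz" and "attitude" of the camera in the world; the wrist camera has in their place "T_tool_cam" (4x4, takes a point from camera to tool coordinates, whose origin is the TCP and whose axes are the flange's). Camera axes: x right, y up, looking along -z (the intrinsics and any distortion apply to the point x, -y, -z); pixel columns grow to the right and rows downward; lengths in m; the calibration is good to about 2 mm. A picture is of the moment at which its call begins: read the wrist's pose just before it.
- manip.job_done(): hands the job in; it is judged then, once.
The state is a dict: "time": time; "joint_pos": joint angles; "joint_vel": joint speeds; "joint_efforts": joint torques, N m; "tool_pos": TCP position; "tool_rot": TCP orientation; "contact_force": force on the tool from outside, world axes, zero at the start; "ft_torque": the same for the moment, N m; "gripper_width": opening from 0.0 (shut) to 1.0 (fully open); "grasp_force": force on a finger pad.
Only numpy, scipy, OpenCV 4.12 (cv2) and the standard library are available. Lean on these libraries where they do the work, as an engineer would, in place of code of your own. Each camera call takes 0.05 s, during which the arm holds its last target. There are 200 camera calls.

## Working session

There is one attempt and no reset: what is moved stays moved. The work goes in short steps, Python scripts to look and compute and a shell command to move; the robot and the scene stay as the last step left them, time stands still between calls to the robot, and variables do not carry over. Pictures are saved under pics/ and viewed, at most 12 in all, crops included, and the job is handed in when it is done.

```bash
mkdir -p pics
cat > h.py <<'E'
import numpy as np, cv2
from plant import manip
from scipy.spatial.transform import Rotation as R
def rot(q): return R.from_quat([q[1],q[2],q[3],q[0]]).as_matrix()
def pose(f,st=None):
    if 'T_tool_cam' in f:
        T=np.eye(4);T[:3,:3]=rot(st['tool_rot']);T[:3,3]=st['tool_pos'];T=T@np.array(f['T_tool_cam']);return T[:3,:3],T[:3,3]
    a=np.array(f['attitude'],float)
    return (rot(a) if a.size==4 else a.reshape(3,3)),np.array(f['xyz'])
def onplane(f,uv,z,st=None):
    Rm,t=pose(f,st);uv=np.atleast_2d(uv).astype(float)
    d=np.c_[(uv[:,0]-f['cx'])/f['fx'],-(uv[:,1]-f['cy'])/f['fy'],-np.ones(len(uv))]@Rm.T
    return t+d*((z-t[2])/d[:,2])[:,None]
def proj(f,P,st=None):
    Rm,t=pose(f,st);c=(np.atleast_2d(P)-t)@Rm
    return np.c_[f['cx']+f['fx']*c[:,0]/-c[:,2],f['cy']+f['fy']*c[:,1]/c[:,2]]
def depthpts(f,st=None):
    z=f['z_map'];h,w=z.shape;u,v=np.meshgrid(np.arange(w),np.arange(h));Rm,t=pose(f,st)
    c=np.stack([(u-f['cx'])/f['fx']*z,-(v-f['cy'])/f['fy']*z,-z],-1);return c@Rm.T+t
E
python3 - <<'E'
from h import *
import pickle
fs={}
for n in('top','scene'):
    f=manip.grab_frame(n);fs[n]=f;print(n,{k:v for k,v in f.items() if k not in('img','z_map')})
    cv2.imwrite(f'pics/{n}.png',cv2.resize(f['img'],(800,600),interpolation=cv2.INTER_CUBIC))
pickle.dump(fs,open('fs.pkl','wb'));s=manip.state();print(s)
E
```

```text
top {'fx': 465.1931429402457, 'fy': 465.1931429402457, 'cx': 246.44861768904806, 'cy': 196.74242200270075, 'xyz': array([0.29905239, 0.01515015, 1.26778815]), 'attitude': array([ 0.71049444,  0.05374489, -0.05244811, -0.69968445])}
scene {'fx': 467.51451730816547, 'fy': 467.51451730816547, 'cx': 257.5388982314969, 'cy': 190.80634915923366, 'xyz': array([1.1188832 , 0.35239891, 1.10909738]), 'attitude': array([0.50100475, 0.16072248, 0.26419303, 0.8083097 ])}
{'time': 0.1, 'joint_pos': array([-1.46298758e+00,  5.32913730e-02,  1.61415492e+00,  6.75704235e-06,
        1.47600793e+00, -1.18995758e-01]), 'joint_vel': array([-1.53924071e-04, -3.65965186e-03, -3.18438188e-03, -2.32573442e-05,
       -9.07847484e-04, -2.66765746e-04]), 'joint_efforts': array([-2.44549719e-04, -3.94901884e+01, -3.71362209e+01, -1.00209220e-04,
        3.95140683e-03,  9.91248726e-06]), 'tool_pos': array([ 0.14047859, -0.60837281,  0.20078674]), 'tool_rot': array([-9.30749581e-04,  9.93576458e-01,  1.13158980e-01,  8.56931440e-06]), 'contact_force': array([-0.57864448, -0.54978767, -0.16031871]), 'ft_torque': array([-0.04862733, -0.010674  , -0.02336863]), 'grasp_force': 0.0, 'gripper_width': 1.0021393694476852}
```

View pics/top.png

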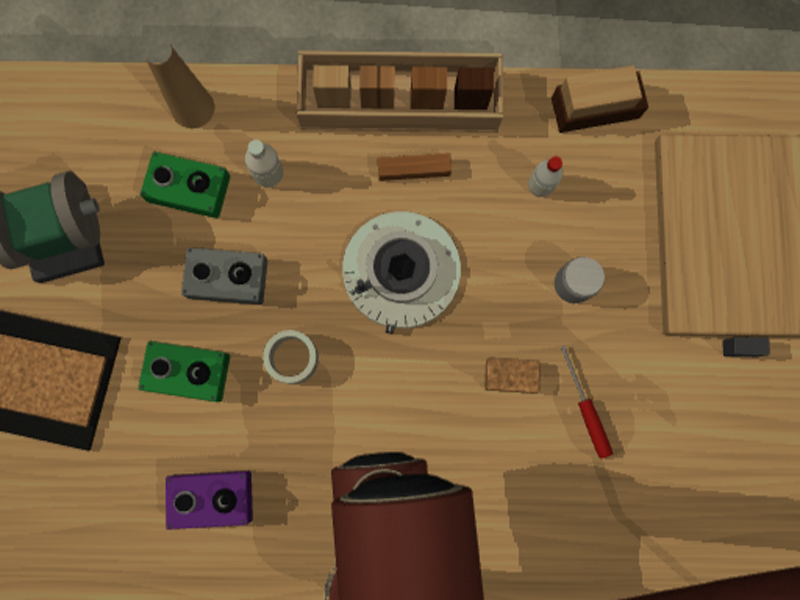

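View pics/scene.png

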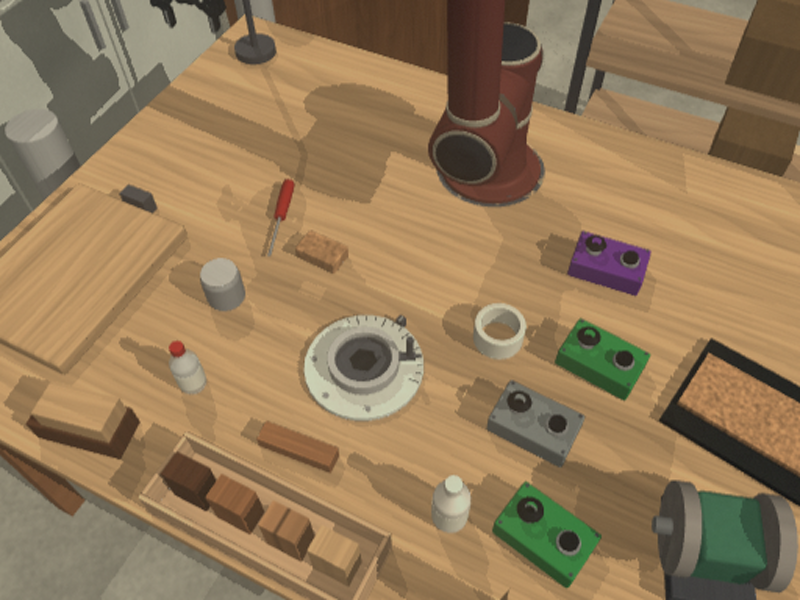

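The top picture shows the damper centred at about (402,268), with its post and pointer at the left (360,287) and the clip at the bottom (390,327).

There are four starter-shaped boxes: grey (225,275), green (185,183), green (184,371) and purple (209,500). Only the grey one fits the description. On it, the flat button is at (201,271) and the mushroom at (240,272). I'll confirm this in one crop and measure.

Run:
```python
from h import *
import pickle
fs=pickle.load(open('fs.pkl','rb'));f=fs['top'];im=f['img']
x0,y0=110,125
cv2.imwrite('pics/crop.png',cv2.resize(im[y0:y0+100,x0:x0+195],None,fx=4,fy=4,interpolation=cv2.INTER_CUBIC))
P=depthpts(f)
# white plate: bright low-sat within region
hsv=cv2.cvtColor(im,cv2.COLOR_BGR2HSV)
m=((hsv[...,1]<60)&(hsv[...,2]>120)).astype(np.uint8);m[:, :210]=0;m[:,305:]=0;m[:130]=0;m[215:]=0
c=max(cv2.findContours(m,0,1)[0],key=cv2.contourArea);h=cv2.convexHull(c)[:,0]
q=onplane(f,h,.012)[:,:2];A=np.c_[2*q,np.ones(len(q))]
s=np.linalg.lstsq(A,(q**2).sum(1),rcond=None)[0];print('plate',s[:2],np.sqrt(s[2]+s[:2]@s[:2]))
# ring top from depth ~ (bright cluster 30..38) and post >0.06
box=np.zeros(m.shape,bool);box[130:215,215:300]=1
p=P[box&(P[...,2]>.055)];print('post pts',len(p),p[:,:].mean(0) if len(p) else '',P[box][:,2].max())
# grey box: depth ~.045
b=np.zeros(m.shape,bool);b[150:200,110:178]=1
t=(b&(P[...,2]>.035)).astype(np.uint8);c=max(cv2.findContours(t,0,1)[0],key=cv2.contourArea)
r=cv2.minAreaRect(c);print(r,onplane(f,cv2.boxPoints(r),.045),onplane(f,[r[0]],.045))
for n,k in(('start',(128,173)),('stop',(153,174))):
  dk=np.zeros(m.shape,np.uint8);dk[k[1]-11:k[1]+12,k[0]-11:k[0]+12]=1;dk&=(hsv[...,2]<60)
  c=max(cv2.findContours(dk,0,1)[0],key=cv2.contourArea);(u,r)=cv2.minEnclosingCircle(c);M=cv2.moments(c);u=(M['m10']/M['m00'],M['m01']/M['m00'])
  print(n,u,r,onplane(f,[u],.059 if n=='start' else .072),P[int(u[1]),int(u[0])])
```

```text
plate [ 0.55981668 -0.00766003] 0.1036212120244479
post pts 56 [0.38937942 0.03398719 0.78006455] 1.267788149433869
((142.40000915527344, 175.2000274658203), (51.15601348876953, 31.55728530883789), 4.763641834259033) [[0.50032115 0.36795686 0.045     ]
 [0.58626117 0.36583722 0.045     ]
 [0.57665024 0.22804786 0.045     ]
 [0.49093426 0.2315767  0.045     ]] [[0.53831699 0.29831159 0.045     ]]
start (128.53086419753086, 173.05555555555554) 5.590270042419434 [[0.54079982 0.33209323 0.059     ]] [0.54150563 0.3342675  0.05611471]
stop (153.14741474147414, 174.56985698569855) 7.500100135803223 [[0.53514314 0.26399159 0.072     ]] [0.53993062 0.26788135 0.05552585]
```

View pics/crop.png

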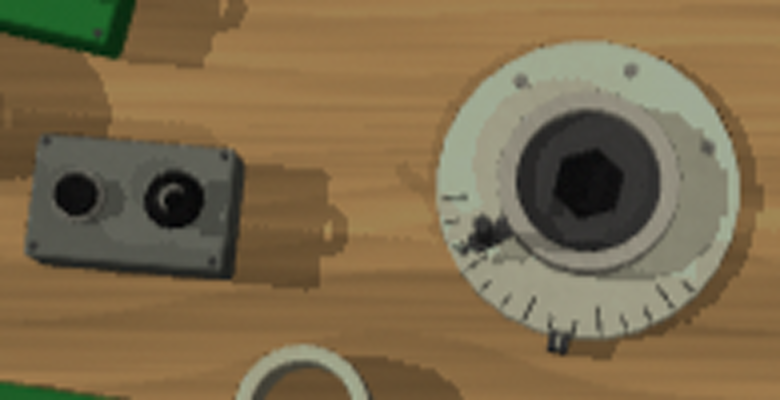

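The crop confirms the grey box: flat start button at crop (77,195), mushroom stop at (174,200). It also shows the post and pointer at (487,235) and the clip at (560,342). Next I move above the damper with shut fingers and measure from the wrist camera.

```bash
python3 -m jog '[0.4,-0.43,-0.5,0,0,0, 0.8,-0.85,-1,0,0,0]' 0 >/dev/null
for i in 1 2 3 4; do python3 -m jog '[0.4,-0.43,0,0,0,0, 0.8,-0.85,0,0,0,0]' >/dev/null; done
python3 -m jog '[0.3,-0.43,0,0,0,0, 0.3,-0.85,0,0,0,0, 0.3,-0.85,0,0,0,0, 0.3,-0.85,0,0,0,0]'
python3 - <<'E'
from h import *
import pickle
s=manip.state();f=manip.grab_frame('wrist');pickle.dump((s,f),open('w1.pkl','wb'))
print(s['tool_pos'],s['joint_pos'],np.array(f['T_tool_cam']).round(3))
cv2.imwrite('pics/w1.png',cv2.resize(f['img'],(800,600),interpolation=cv2.INTER_CUBIC))
print(proj(f,[[.56,-.0077,.03]],s))
E
```

```text
time: 1.85
tool_pos: [0.4337, -0.0344, 0.2829]
tool_rot: [0.0, 0.994, 0.113, -0.0]
contact_force: [-0.3, -0.1, -0.1]
gripper_width: -0.001
grasp_force: 0.0
[ 0.4336951  -0.03440408  0.28288424] [-2.50232938e-01 -4.56346371e-01  1.91846238e+00 -4.45487469e-04
  1.67971173e+00  1.09364863e+00] [[ 0.     0.963  0.269  0.067]
 [ 1.    -0.     0.001 -0.001]
 [ 0.001  0.269 -0.963 -0.172]
 [ 0.     0.     0.     1.   ]]
[[260.19281027  44.44393548]]
```

View pics/w1.png

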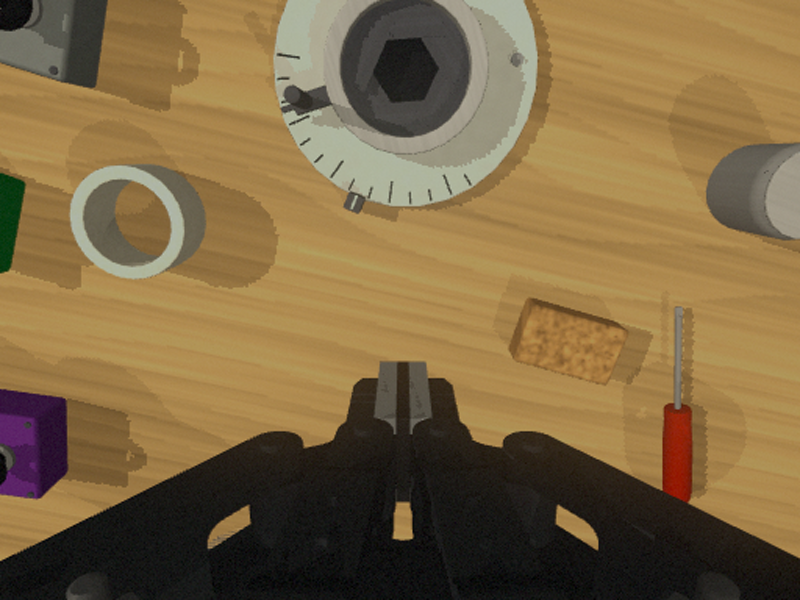

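This wrist view shows the post top near (294,95) and the clip near (355,202), with its white line running outward. I enlarge this area for exact pixels.

Run:
```python
from h import *
import pickle
s,f=pickle.load(open('w1.pkl','rb'));im=f['img']
cv2.imwrite('pics/w1c.png',cv2.resize(im[40:140,165:265],None,fx=6,fy=6,interpolation=cv2.INTER_CUBIC))
# ring centre: dark hexagon/inner; use ring ellipse on depth
P=depthpts(f,s);z=P[...,2]
box=np.zeros(z.shape,bool);box[:140,165:350]=1
p=P[box&(z>.06)];print('post',len(p),p.mean(0),p.max(0),p.min(0))
hsv=cv2.cvtColor(im,cv2.COLOR_BGR2HSV)
m=((hsv[...,1]<60)&(hsv[...,2]>100)&box).astype(np.uint8)
c=max(cv2.findContours(m,0,1)[0],key=cv2.contourArea);h=cv2.convexHull(c)[:,0];h=h[h[:,1]>2]
q=onplane(f,h,.012,s)[:,:2];A=np.c_[2*q,np.ones(len(q))]
s1=np.linalg.lstsq(A,(q**2).sum(1),rcond=None)[0];print('plate',s1[:2],np.sqrt(s1[2]+s1[:2]@s1[:2]))
r=P[box&(z>.025)&(z<.042)];print('ring',len(r),(r.max(0)+r.min(0))/2)
```

```text
post 260 [0.51095009 0.02781439 0.23628413] [0.52563661 0.0691703  0.45508506] [ 0.49871006 -0.01882813  0.06041255]
plate [ 0.55981751 -0.00655356] 0.10385821858111158
ring 6341 [0.53004548 0.00591874 0.03283579]
```

View pics/w1c.png

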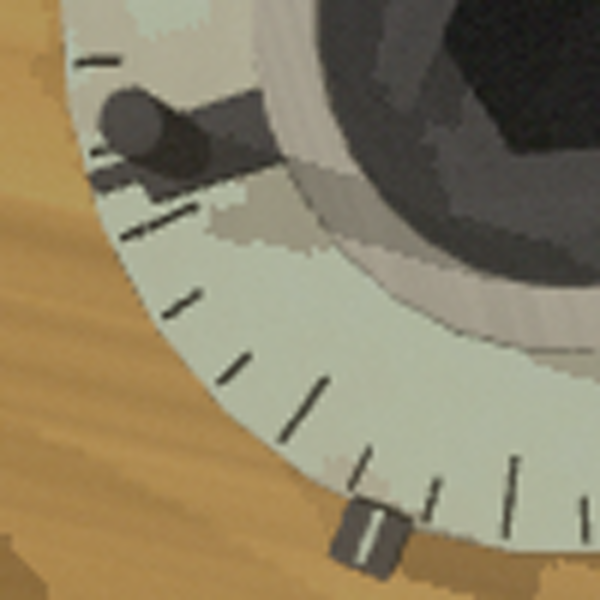

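Run:
```python
from h import *
import pickle
s,f=pickle.load(open('w1.pkl','rb'));C=np.array([.5598,-.0066])
g=lambda u,v:(165+u/6-.42,40+v/6-.42)
for n,u,z in(('post',(133,122),.085),('pointer',(95,183),.030),('mark',(379,512),.024),('lineout',(365,562),.024)):
    p=onplane(f,[g(*u)],z,s)[0];d=p[:2]-C;print(n,p,np.hypot(*d),np.degrees(np.arctan2(d[1],d[0])))
```

```text
post [0.520278  0.0622069 0.085    ] 0.07934972092439163 119.87263255542187
pointer [0.51041945 0.0797682  0.03      ] 0.09948821448415154 119.75852992422335
mark [0.45889858 0.01129128 0.024     ] 0.10247533705536951 169.94513833777876
lineout [0.44788219 0.01209239 0.024     ] 0.11346806462684929 170.51804244291048
```

```bash
python3 -m jog '[0.35,-0.21,0,0,0,0, 0.7,-0.43,0,0,0,0]' >/dev/null
python3 -m jog '[0.35,-0.21,0,0,0,-0.045, 0.69,-0.42,0,0,0,-0.093, 0.69,-0.42,0,0,0,-0.093, 0.69,-0.42,0,0,0,-0.093]'
python3 -m jog '[0,0,0.4,0,0,0, 0,0,0.8,0,0,0]' >/dev/null
python3 -m jog '[0,0,0.4,0,0,0, 0,0,0.8,0,0,0, 0,0,0.8,0,0,0]'
python3 - <<'E'
from h import *
s=manip.state();t=s['tool_pos'];M=rot(s['tool_rot']);C=np.array([.5598,-.0066])
print(M.round(3),M.T@(np.array([.5504,.0802,.055])-t)*10)
f=manip.grab_frame('wrist');cv2.imwrite('pics/w2.png',f['img'])
E
```

```text
time: 2.65
tool_pos: [0.5501, 0.0787, 0.2828]
tool_rot: [0.0, 0.967, 0.255, -0.001]
contact_force: [0.4, -0.4, -0.2]
gripper_width: -0.0
grasp_force: 0.0
time: 3.28
tool_pos: [0.5468, 0.0787, 0.1195]
tool_rot: [-0.001, 0.967, 0.255, -0.004]
contact_force: [-0.1, 0.1, 0.1]
gripper_width: -0.002
grasp_force: 0.0
[[ 0.869  0.494 -0.008]
 [ 0.494 -0.869 -0.   ]
 [-0.007 -0.004 -1.   ]] [0.04287746 0.0066633  0.64508913]
```

View pics/w2.png

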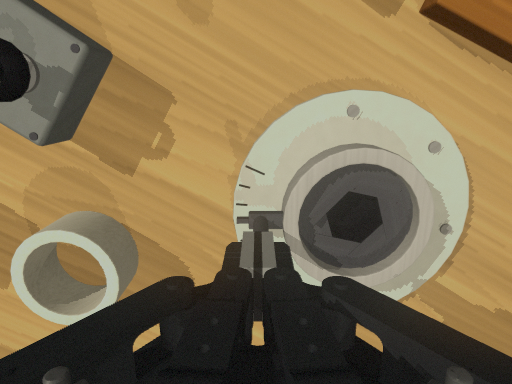

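Run:
```python
from h import *
s=manip.state();f=manip.grab_frame('wrist')
print(s['time'],s['tool_pos'])
for n,p in(('post',(.5203,.0622,.085)),('postbase',(.5203,.0622,.036)),('pointer',(.5104,.0798,.03)),('C',(.5598,-.0066,.012)),('tcp',s['tool_pos']),('mark',(.4589,.0113,.024))): print(n,proj(f,[p],s))
print(np.array(f['T_tool_cam']).round(3).tolist(),rot(s['tool_rot']).round(3).tolist())
```

```text
3.325 [0.54896857 0.07892626 0.12249077]
post [[259.51555988 249.49688555]]
postbase [[259.28099373 223.68193651]]
pointer [[235.5320787  220.98977836]]
C [[347.08173442 213.73938141]]
tcp [[259.23290702 224.43383808]]
mark [[273.99763313 297.8673259 ]]
[[0.0, 0.963, 0.268, 0.067], [1.0, -0.0, 0.001, -0.001], [0.001, 0.268, -0.963, -0.172], [0.0, 0.0, 0.0, 1.0]] [[0.869, 0.494, -0.002], [0.494, -0.869, -0.0], [-0.002, -0.001, -1.0]]
```

The projections agree with the picture: pointer at (237,220), post hidden behind the fingertips. I go down beside the post and advance to contact.

```bash
python3 -m jog '[0,0,0.2,0,0,0, 0,0,0.4,0,0,0, 0,0,0.6,0,0,0, 0,0,0.65,0,0,0, 0,0,0.65,0,0,0, 0,0,0.65,0,0,0]'
python3 -m jog '[-0.04,0,0,0,0,0, -0.08,0,0,0,0,0, -0.12,0,0,0,0,0, -0.15,0,0,0,0,0, -0.17,0,0,0,0,0, -0.19,0,0,0,0,0, -0.19,0,0,0,0,0]'
```

```text
time: 4.12
tool_pos: [0.5508, 0.08, 0.0589]
tool_rot: [0.0, 0.967, 0.257, 0.001]
contact_force: [1.0, -0.5, 1.3]
gripper_width: 0.002
grasp_force: 0.0
time: 5.0
tool_pos: [0.5335, 0.0705, 0.0581]
tool_rot: [-0.0, 0.967, 0.257, -0.0]
contact_force: [0.0, -0.2, -0.3]
gripper_width: 0.002
grasp_force: 0.0
```

```bash
python3 -m jog '[-0.035,-0.007,0,0,0,-0.014, -0.07,-0.012,0,0,0,-0.028, -0.106,-0.015,0,0,0,-0.042, -0.141,-0.017,0,0,0,-0.056, -0.177,-0.018,0,0,0,-0.069, -0.213,-0.017,0,0,0,-0.083, -0.248,-0.014,0,0,0,-0.097, -0.284,-0.01,0,0,0,-0.111]'
python3 -m jog '[-0.035,-0.007,0,0,0,-0.014, -0.07,-0.012,0,0,0,-0.028, -0.106,-0.015,0,0,0,-0.042, -0.141,-0.017,0,0,0,-0.056, -0.177,-0.018,0,0,0,-0.069, -0.213,-0.017,0,0,0,-0.083, -0.248,-0.014,0,0,0,-0.097, -0.248,-0.014,0,0,0,-0.097]'
python3 - <<'E'
from h import *
s=manip.state();t=s['tool_pos'];d=t[:2]-[.5598,-.0066];print(np.hypot(*d),np.degrees(np.arctan2(d[1],d[0])),rot(s['tool_rot'])[:,0])
f=manip.grab_frame('wrist');im=f['img'];g=manip.grab_frame('top');import pickle;pickle.dump(g,open('t2.pkl','wb'))
a=cv2.resize(g['img'][125:225,205:305],(400,400),interpolation=cv2.INTER_CUBIC)
b=cv2.resize(im,(400,300));b=np.vstack([b,np.zeros((100,400,3),np.uint8)])
cv2.imwrite('pics/w3.png',np.hstack([a,b]))
E
```

```text
time: 6.0
tool_pos: [0.5085, 0.0573, 0.0582]
tool_rot: [-0.0, 0.907, 0.421, 0.0]
contact_force: [-0.7, -0.4, 0.3]
gripper_width: -0.0
grasp_force: 0.0
time: 7.0
tool_pos: [0.4914, 0.0393, 0.0582]
tool_rot: [-0.0, 0.833, 0.553, 0.0]
contact_force: [-0.1, 0.6, 0.3]
gripper_width: -0.001
grasp_force: 0.0
0.08240001326500819 146.15341603538147 [3.88556427e-01 9.21424927e-01 7.93394882e-05]
```

View pics/w3.png

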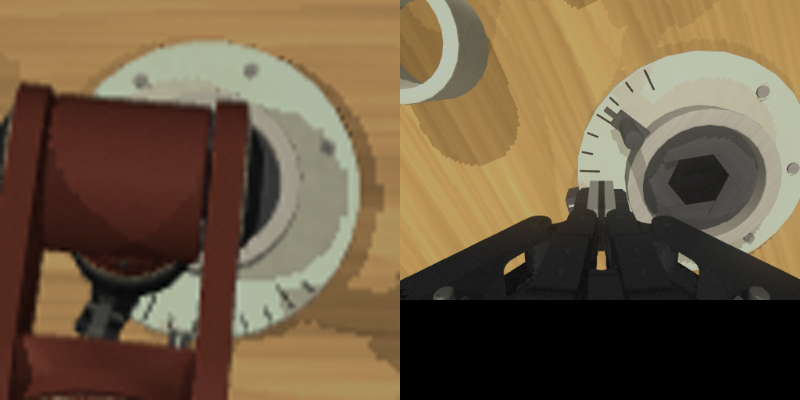

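Run:
```python
from h import *
s=manip.state();f=manip.grab_frame('wrist');im=f['img']
print(onplane(f,[(270,143)],.03,s))
for n,p in(('post',(.5203,.0622,.085)),('postbase',(.5203,.0622,.036)),('pointer',(.5104,.0798,.03)),('mark',(.4589,.0113,.024)),('tcp',s['tool_pos']),('C',(.5598,-.0066,.012))): print(n,proj(f,[p],s))
cv2.imwrite('pics/w4.png',cv2.resize(im[90:290,180:440],None,fx=3,fy=3,interpolation=cv2.INTER_CUBIC))
print(s['joint_pos'])
```

```text
[[0.51364328 0.07599761 0.03      ]]
post [[299.61565281 180.90751878]]
postbase [[289.52893563 161.3662182 ]]
pointer [[262.61818938 139.26120239]]
mark [[231.61272618 260.0161406 ]]
tcp [[259.95314029 225.83983056]]
C [[374.37370221 222.7451978 ]]
[-7.11544874e-02 -1.30963846e-01  2.04172636e+00  7.87493048e-05
  1.23062191e+00  3.27918463e-01]
```

View pics/w4.png

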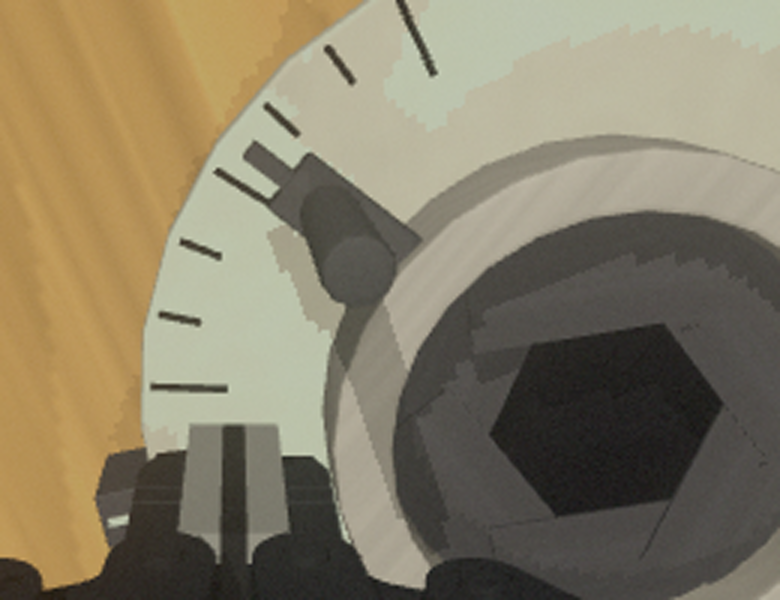

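The picture shows the lever still at its old place, with the post top at crop (357,268), and the fingertips already past it at (235,430). I check the heights with depth.

Run:
```python
from h import *
s=manip.state();f=manip.grab_frame('wrist');P=depthpts(f,s);np.set_printoptions(precision=4,suppress=True)
for n,(u,v) in dict(posttop=(299,178),tipL=(250,236),tipR=(268,236),tipLlow=(248,260),tipRedge=(272,236),tipLedge=(244,236),tick=(245,218),ring=(300,220)).items(): print(n,P[v,u])
print(s['tool_pos'],s['time'])
for v in range(222,262,3): print(v,P[v,250],P[v,268])
```

```text
posttop [0.5205 0.0636 0.0849]
tipL [0.4914 0.051  0.0973]
tipR [0.4986 0.0479 0.0972]
tipLlow [0.4913 0.0513 0.12  ]
tipRedge [0.5002 0.0474 0.0976]
tipLedge [0.489  0.052  0.0973]
tick [0.4774 0.0321 0.0123]
ring [0.5129 0.0263 0.0389]
[0.4915 0.0394 0.0583] 7.15
222 [0.4794 0.0277 0.0115] [0.4911 0.0231 0.0123]
225 [0.4786 0.026  0.0124] [0.4903 0.0212 0.0127]
228 [0.4777 0.0239 0.0123] [0.4893 0.0187 0.0117]
231 [0.4911 0.0507 0.0906] [0.4987 0.0478 0.0914]
234 [0.4915 0.0513 0.0958] [0.4988 0.0485 0.0965]
237 [0.4914 0.051  0.0984] [0.4985 0.0478 0.0979]
240 [0.4915 0.0511 0.1019] [0.4985 0.048  0.1016]
243 [0.4916 0.0511 0.105 ] [0.4984 0.0481 0.1046]
246 [0.4916 0.0509 0.1073] [0.4983 0.0481 0.1075]
249 [0.4917 0.051  0.1105] [0.4983 0.0484 0.1108]
252 [0.4917 0.0508 0.1128] [0.4981 0.0482 0.113 ]
255 [0.492  0.0513 0.1166] [0.4981 0.0484 0.1159]
258 [0.4919 0.0511 0.1185] [0.4981 0.0484 0.1183]
261 [0.4921 0.0513 0.1214] [0.498  0.0483 0.1205]
```

Depth shows the real fingertips end at about z = 0.090 while the TCP reads 0.058. The fingers are about 32 mm shorter than reported, so they passed over the post. I go back over it with more height and repeat the approach 32 mm lower.

```bash
python3 -m jog '[0,0,-0.25,0,0,0, 0.2,0.12,-0.25,0,0,0.05, 0.4,0.25,-0.25,0,0,0.1, 0.59,0.37,-0.25,0,0,0.155, 0.59,0.37,-0.25,0,0,0.208, 0.59,0.37,-0.25,0,0,0.208, 0.59,0.37,-0.25,0,0,0.208]'
python3 -m jog '[0,0,0.2,0,0,0, 0,0,0.4,0,0,0, 0,0,0.57,0,0,0, 0,0,0.57,0,0,0, 0,0,0.57,0,0,0]'
python3 - <<'E'
from h import *
s=manip.state();f=manip.grab_frame('wrist');P=depthpts(f,s);np.set_printoptions(precision=4,suppress=True)
t=s['tool_pos'];r=t[:2]-[.5203,.0622];print(t,'o=',r@rot(s['tool_rot'])[:2,0],'lat',r@rot(s['tool_rot'])[:2,1])
for v in range(224,246,2): print(v,P[v,250],P[v,268])
E
```

```text
time: 8.07
tool_pos: [0.5482, 0.0793, 0.0831]
tool_rot: [-0.0, 0.966, 0.258, -0.0]
contact_force: [0.9, -0.7, -0.8]
gripper_width: 0.001
grasp_force: 0.0
time: 8.7
tool_pos: [0.5486, 0.0793, 0.0263]
tool_rot: [0.0, 0.967, 0.257, 0.0]
contact_force: [0.3, -0.8, 0.3]
gripper_width: -0.001
grasp_force: 0.0
[0.5486 0.0793 0.0263] o= 0.033071458681662357 lat -0.0008498652950684575
224 [0.5418 0.0817 0.0134] [0.5469 0.0723 0.0128]
226 [0.54   0.0808 0.0115] [0.5454 0.0713 0.0114]
228 [0.5391 0.0802 0.0121] [0.5444 0.0708 0.012 ]
230 [0.5382 0.0797 0.0128] [0.5434 0.0702 0.0122]
232 [0.5551 0.088  0.0612] [0.5589 0.0809 0.0606]
234 [0.5554 0.0881 0.0642] [0.5592 0.0812 0.0639]
236 [0.5549 0.0878 0.065 ] [0.5591 0.0812 0.0658]
238 [0.5553 0.0879 0.0681] [0.5588 0.081  0.0671]
240 [0.5554 0.0879 0.0702] [0.5588 0.0812 0.0694]
242 [0.5556 0.088  0.0727] [0.5592 0.0815 0.0725]
244 [0.5551 0.0877 0.0736] [0.5588 0.0813 0.0735]
```

```bash
python3 -m jog '[-0.04,0,0,0,0,0, -0.08,0,0,0,0,0, -0.11,0,0,0,0,0, -0.13,0,0,0,0,0, -0.15,0,0,0,0,0, -0.16,0,0,0,0,0]'
python3 -m jog '[-0.035,-0.007,0,0,0,-0.014, -0.07,-0.012,0,0,0,-0.028, -0.106,-0.015,0,0,0,-0.042, -0.141,-0.017,0,0,0,-0.056, -0.177,-0.018,0,0,0,-0.069, -0.213,-0.017,0,0,0,-0.083, -0.248,-0.014,0,0,0,-0.097, -0.284,-0.01,0,0,0,-0.111]'
python3 - <<'E'
from h import *
s=manip.state();t=s['tool_pos'];d=t[:2]-[.5598,-.0066];x=rot(s['tool_rot'])[:2,0];print(s['contact_force'],np.hypot(*d),np.degrees(np.arctan2(d[1],d[0])),'yaw',np.degrees(np.arctan2(x[1],x[0])))
f=manip.grab_frame('wrist');im=f['img']
print(proj(f,[(.5104,.0798,.03)],s))
cv2.imwrite('pics/w5.png',cv2.resize(im[90:290,180:440],None,fx=3,fy=3,interpolation=cv2.INTER_CUBIC))
E
```

```text
time: 9.5
tool_pos: [0.5347, 0.0716, 0.0263]
tool_rot: [-0.0, 0.967, 0.257, 0.0]
contact_force: [1.6, 0.4, -1.4]
gripper_width: 0.0
grasp_force: 0.8
time: 10.5
tool_pos: [0.5097, 0.0582, 0.0263]
tool_rot: [0.0, 0.907, 0.421, 0.001]
contact_force: [2.0, 0.5, -0.2]
gripper_width: 0.001
grasp_force: 0.8
[ 2.02003012  0.48288321 -0.22853167] 0.08186475328345005 127.6947425573246 yaw 49.80359904506577
[[234.52459581 197.77916129]]
```

View pics/w5.png

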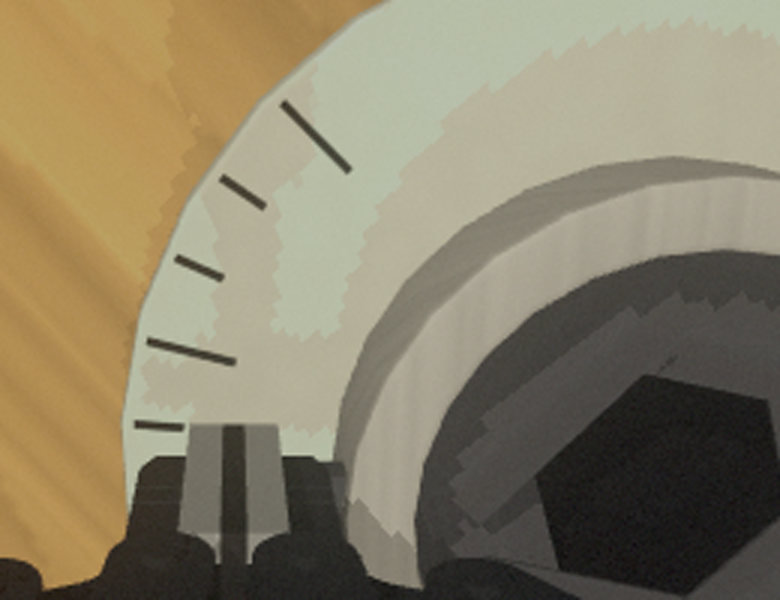

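The lever has turned: the plate is clear where it stood, and the contact force is about 2 N. The lever should be at about 139.7°, so I push 20° and then 9.5° further.

```bash
python3 -m jog '[-0.035,-0.007,0,0,0,-0.014, -0.07,-0.012,0,0,0,-0.028, -0.106,-0.015,0,0,0,-0.042, -0.141,-0.017,0,0,0,-0.056, -0.177,-0.018,0,0,0,-0.069, -0.213,-0.017,0,0,0,-0.083, -0.248,-0.014,0,0,0,-0.097, -0.284,-0.01,0,0,0,-0.111]'
python3 -m jog '[-0.035,-0.007,0,0,0,-0.014, -0.07,-0.012,0,0,0,-0.028, -0.09,-0.014,0,0,0,-0.035, -0.106,-0.015,0,0,0,-0.042, -0.12,-0.016,0,0,0,-0.047, -0.134,-0.017,0,0,0,-0.053, -0.134,-0.017,0,0,0,-0.053, -0.134,-0.017,0,0,0,-0.053]'
python3 - <<'E'
from h import *
s=manip.state();t=s['tool_pos'];d=t[:2]-[.5598,-.0066];x=rot(s['tool_rot'])[:2,0];a=np.degrees(np.arctan2(d[1],d[0]));print(s['contact_force'],np.hypot(*d),a,'lever~',a+12,'yaw',np.degrees(np.arctan2(x[1],x[0])))
E
python3 -m jog '[0.1,0,0,0,0,0, 0.25,0,0,0,0,0, 0.3,0,-0.5,0,0,0, 0.3,0,-1,0,0,0, 0.3,0,-1,0,0,0, 0.3,0,-1,0,0,0]'
```

```text
time: 11.55
tool_pos: [0.4906, 0.0373, 0.0264]
tool_rot: [0.0, 0.82, 0.572, 0.001]
contact_force: [1.7, 1.5, -1.4]
gripper_width: -0.002
grasp_force: 0.8
time: 12.55
tool_pos: [0.4836, 0.0251, 0.026]
tool_rot: [-0.0, 0.77, 0.638, -0.0]
contact_force: [0.2, 1.4, 0.1]
gripper_width: -0.002
grasp_force: 0.3
[0.18997175 1.39653437 0.12263767] 0.08250584110274699 157.38124328003414 lever~ 169.38124328003414 yaw 79.22865238357845
time: 13.3
tool_pos: [0.4892, 0.0553, 0.1257]
tool_rot: [-0.0, 0.77, 0.638, -0.0]
contact_force: [0.2, -0.0, -0.9]
gripper_width: 0.001
grasp_force: 0.0
```

```bash
python3 -m jog '[-0.3,0,-0.5,0,0,0, -0.8,0,-0.8,0,0,0]' >/dev/null; python3 -m jog '[-0.4,0,0,0,0,0, -0.8,0,0,0,0,0, -0.8,0,0,0,0,0, -0.8,0,0,0,0,0]'
python3 - <<'E'
from h import *
import pickle
s=manip.state();f=manip.grab_frame('wrist');im=f['img'];pickle.dump((s,f),open('w6.pkl','wb'))
u,v=proj(f,[(.4589,.0113,.024)],s)[0].astype(int);print(u,v,proj(f,[(.4589,.0113,.024)],s))
x0,y0=max(u-50,0),max(v-50,0);print(x0,y0)
cv2.imwrite('pics/w6.png',cv2.resize(im[y0:y0+100,x0:x0+100],None,fx=6,fy=6,interpolation=cv2.INTER_CUBIC))
E
```

```text
time: 14.05
tool_pos: [0.459, -0.1018, 0.2045]
tool_rot: [-0.001, 0.77, 0.638, -0.001]
contact_force: [-0.3, -0.1, 0.2]
gripper_width: 0.0
grasp_force: 0.0
238 54 [[238.0224587   54.54808884]]
188 4
```

View pics/w6.png

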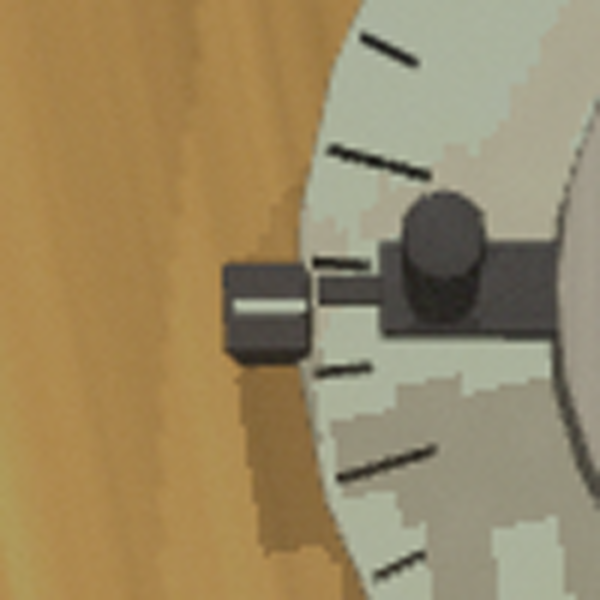

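Run:
```python
from h import *
import pickle
s,f=pickle.load(open('w6.pkl','rb'));C=np.array([.5598,-.0066])
g=lambda u,v:(188+u/6-.42,4+v/6-.42)
for n,u,z in(('post',(445,233),.085),('pointer',(321,291),.030),('mark',(305,305),.024),('lineout',(236,306),.024)):
    p=onplane(f,[g(*u)],z,s)[0];d=p[:2]-C;print(n,p,np.hypot(*d),np.degrees(np.arctan2(d[1],d[0])))
t=s['tool_pos'];M=rot(s['tool_rot']);print(t,M.round(4), M.T@(np.array([.5408,.3321,.16])-t)*10)
```

```text
post [0.481772   0.00868186 0.085     ] 0.07951040460493551 168.91883099252163
pointer [0.46247903 0.01214622 0.03      ] 0.09910999957192844 169.09707344344147
mark [0.45930601 0.01134933 0.024     ] 0.10208438179437072 169.87313506393897
lineout [0.44806703 0.01333357 0.024     ] 0.1134971567043901 169.88464580266745
[ 0.45904245 -0.10176724  0.20447651] [[ 0.1869  0.9824 -0.0027]
 [ 0.9824 -0.1869  0.0016]
 [ 0.0011 -0.003  -1.    ]] [ 4.41454567 -0.00645189  0.4495211 ]
```

The clip line is at 169.9° and the pointer tip at 169.1° (crop (321,291)), so the pointer is within about 1.4 mm of the mark. Next I move over the start button; two estimates agree on (0.541, 0.332).

```bash
for i in 1 2 3 4; do python3 -m jog '[0.5,0,0,0,0,0, 1,0,0,0,0,0]' >/dev/null; done
python3 -m jog '[0.2,0,0.2,0,0,0, 0.41,0,0.4,0,0,0, 0.41,0,0.8,0,0,0, 0.41,0,0.9,0,0,0, 0.41,0,0.9,0,0,0, 0.41,0,0.9,0,0,0]'
python3 - <<'E'
from h import *
np.set_printoptions(precision=4,suppress=True)
s=manip.state();f=manip.grab_frame('wrist');P=depthpts(f,s);t=s['tool_pos'];M=rot(s['tool_rot'])
print(t,M.T@(np.array([.5408,.3321,.030])-t)*10)
for v in range(226,242,2): print(v,P[v,250],P[v,268])
E
```

```text
time: 15.85
tool_pos: [0.543, 0.3313, 0.1182]
tool_rot: [0.0, 0.77, 0.638, 0.001]
contact_force: [0.4, 0.1, -0.4]
gripper_width: -0.001
grasp_force: 0.0
[0.543  0.3313 0.1182] [ 0.0023 -0.0251  0.8821]
226 [0.5306 0.3046 0.0448] [0.5447 0.3025 0.0462]
228 [0.5303 0.303  0.0449] [0.5444 0.3009 0.0463]
230 [0.53   0.3015 0.0453] [0.544  0.2984 0.0444]
232 [0.5403 0.3431 0.1532] [0.5482 0.3413 0.1527]
234 [0.5403 0.3428 0.1548] [0.5481 0.3413 0.1549]
236 [0.5404 0.3429 0.1573] [0.548  0.3411 0.1566]
238 [0.5405 0.3431 0.1599] [0.548  0.3416 0.1598]
240 [0.5404 0.3425 0.1608] [0.548  0.3418 0.1624]
```

```bash
python3 -m jog '[0,-0.02,0.3,0,0,0, 0,-0.02,0.6,0,0,0, 0,-0.02,0.8,0,0,0, 0,-0.02,0.86,0,0,0, 0,-0.02,0.86,0,0,0]'
python3 -m jog '[0,0,0.03,0,0,0, 0,0,0.06,0,0,0, 0,0,0.08,0,0,0, 0,0,0.1,0,0,0, 0,0,0.1,0,0,0]'
```

```text
time: 16.52
tool_pos: [0.5406, 0.3313, 0.0309]
tool_rot: [0.0, 0.77, 0.638, 0.0]
contact_force: [0.4, -0.0, 1.0]
gripper_width: 0.003
grasp_force: 0.0
time: 17.15
tool_pos: [0.5415, 0.3317, 0.0234]
tool_rot: [0.0, 0.77, 0.638, 0.001]
contact_force: [-3.0, -1.7, 13.0]
gripper_width: -0.003
grasp_force: 6.6
```

The force is 13 N, well past the 5 N needed for a full press, so the button should be at its stop. I press a hair more to be sure, hold, then retreat.

```bash
python3 -m jog '[0,0,0.01,0,0,0, 0,0,0.01,0,0,0, 0,0,0.01,0,0,0]'
python3 -m jog '[0,0,-0.1,0,0,0, 0,0,-0.4,0,0,0, 0,0,-0.8,0,0,0, 0,0,-1,0,0,0, 0,0,-1,0,0,0]'
python3 -m jog '[-0.3,0,-0.4,0,0,0, -0.7,0,-0.5,0,0,0, -0.7,0,-0.5,0,0,0]'
python3 - <<'E'
from h import *
np.set_printoptions(precision=4,suppress=True)
s=manip.state();f=manip.grab_frame('wrist');P=depthpts(f,s)
for n,p in(('start',(.541,.332,.059)),('stop',(.535,.264,.072))):
    u,v=proj(f,[p],s)[0].round().astype(int);print(n,u,v,np.median(P[v-2:v+3,u-2:u+3,2]) if 0<=v<384 and 0<=u<512 else 'out')
cv2.imwrite('pics/w7.png',f['img'])
E
```

```text
time: 17.52
tool_pos: [0.5415, 0.3317, 0.0233]
tool_rot: [0.0, 0.77, 0.638, 0.001]
contact_force: [-4.4, -3.6, 17.8]
gripper_width: 0.001
grasp_force: 8.5
time: 18.15
tool_pos: [0.5409, 0.3315, 0.1206]
tool_rot: [0.0, 0.77, 0.638, 0.001]
contact_force: [-0.6, -1.4, -0.4]
gripper_width: 0.001
grasp_force: 0.0
time: 18.52
tool_pos: [0.5264, 0.2605, 0.1681]
tool_rot: [-0.0, 0.771, 0.637, -0.001]
contact_force: [0.4, 1.3, -0.6]
gripper_width: 0.003
grasp_force: 0.0
start 260 93 0.05901380001169115
stop 269 178 0.05873289147651034
```

View pics/w7.png

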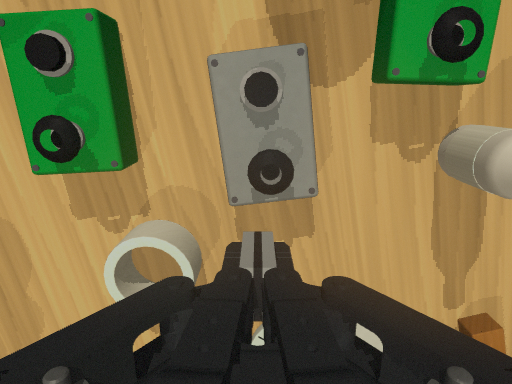

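The start button at (260,93) is back up at 59 mm. Pushing 1 mm further added force without any motion, so it reached its stop. The stop button and the neighbours look untouched.

```bash
python3 -m jog '[0,0,0,0,0,0, 0,0,0,0,0,0]' >/dev/null; python3 -c "
from plant import manip
print(manip.job_done())"
```

```text
the job is handed in; nothing more can be done
None
```

I set the lever within about 1.4 mm of the clip mark, then pressed the start button fully down and released it (measured back at 59 mm), and handed the job in at about 19 s; no verdict came back.

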